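# Fit the relays of the valve controller and set their thumbwheels

### The job

Pull the mains lever of the valve controller forward to off. With it off, take the white blanking plugs out of the sockets and lay them in the steel tray, plug every relay standing on the bench fully home into a free socket (any one, one each), and roll the thumbwheel in front of each filled socket until the white line on its rim lies on top between the two white pointers; leave the thumbwheels of empty sockets as they are. Then push the lever back to on; do not disturb the vial, the timer or the pen.

Things in the scene. Friction and masses are not known exactly. Their poses are not given: they have to be found in the camera images.
- controller: the valve controller, a fixed grey box 150 x 290 x 46 mm, origin: centre of its underside. Its x points from the front (thumbwheel row, robot side) to the rear (socket row), y along the rows to the left. In its frame the three channels lie at y = +35, -35, -105 mm: each has a thumbwheel at x = -35 mm and a socket behind it at x = +37.5 mm; the lever stands at x = 0, y = +108 mm.
- socket0 (a point): the left channel's socket: centre of the mouth, level with the box's top. A blind rectangular hole 26 (x) x 36 (y) x 14 mm deep, edges chamfered; its axes are the box's.
- wheel0 (a joint): angle of the left thumbwheel, rad, stops at -1.3 and 1.3. 0: the white line across its rim is exactly on top, between the two white pointers on the box. Positive: the line is to the rear (box +x). Stroking the top of the rim to the rear raises it, to the front lowers it (24 mm of rim per rad). Light friction (0.6 N at the rim); stays where it is left.
- mark0 (a point): the white line on the left thumbwheel's rim (turns with the wheel). The black ribbed wheel (48 mm diameter, 12 mm wide, axle along the box's y, 15 mm below the box's top) is recessed: only the top 9 mm of its rim stands out, its uppermost point 55 mm above the bench. Press lightly on the rim and stroke along the box's x to roll it.
- socket1 (a point): the middle channel's socket: centre of the mouth, level with the box's top. A blind rectangular hole 26 (x) x 36 (y) x 14 mm deep, edges chamfered; its axes are the box's.
- wheel1 (a joint): angle of the middle thumbwheel, rad, stops at -1.3 and 1.3. 0: the white line across its rim is exactly on top, between the two white pointers on the box. Positive: the line is to the rear (box +x). Stroking the top of the rim to the rear raises it, to the front lowers it (24 mm of rim per rad). Light friction (0.6 N at the rim); stays where it is left.
- mark1 (a point): the white line on the middle thumbwheel's rim (turns with the wheel). The black ribbed wheel (48 mm diameter, 12 mm wide, axle along the box's y, 15 mm below the box's top) is recessed: only the top 9 mm of its rim stands out, its uppermost point 55 mm above the bench. Press lightly on the rim and stroke along the box's x to roll it.
- socket2 (a point): the right channel's socket: centre of the mouth, level with the box's top. A blind rectangular hole 26 (x) x 36 (y) x 14 mm deep, edges chamfered; its axes are the box's.
- wheel2 (a joint): angle of the right thumbwheel, rad, stops at -1.3 and 1.3. 0: the white line across its rim is exactly on top, between the two white pointers on the box. Positive: the line is to the rear (box +x). Stroking the top of the rim to the rear raises it, to the front lowers it (24 mm of rim per rad). Light friction (0.6 N at the rim); stays where it is left.
- mark2 (a point): the white line on the right thumbwheel's rim (turns with the wheel). The black ribbed wheel (48 mm diameter, 12 mm wide, axle along the box's y, 15 mm below the box's top) is recessed: only the top 9 mm of its rim stands out, its uppermost point 55 mm above the bench. Press lightly on the rim and stroke along the box's x to roll it.
- lever (a joint): the mains lever, rad: 0 = off, leaning to the front (box -x, towards the robot); 1.0 = on, leaning to the rear. About 0.5 rad either side of upright; stays where it is left.
- lever_tip (a point): centre of the 26 mm black ball at the tip of the mains lever. The stick turns about an axis along the box's y, 50 mm below the ball's centre and 22 mm above the box's top, on a block 70 x 50 x 25 mm at the left end of the box; the ball swings in the box's x direction, about 24 mm to either side of the axis, needs about 1.5 N; can be pushed with closed fingers.
- relay0_c (a point): a relay: an upright block 24 (x) x 34 (y) x 55 (z) mm, 70 g, black foot, grey ribbed case; this point is its centre, 27.5 mm above its underside. It fits any of the sockets, either way round, with its 34 mm side along the box's y; seated, it stands 41 mm out of the box. Two or three relays are present.
- relay1_c (a point): a relay: an upright block 24 (x) x 34 (y) x 55 (z) mm, 70 g, black foot, grey ribbed case; this point is its centre, 27.5 mm above its underside. It fits any of the sockets, either way round, with its 34 mm side along the box's y; seated, it stands 41 mm out of the box. Two or three relays are present.
- relay2_c (a point): a relay: an upright block 24 (x) x 34 (y) x 55 (z) mm, 70 g, black foot, grey ribbed case; this point is its centre, 27.5 mm above its underside. It fits any of the sockets, either way round, with its 34 mm side along the box's y; seated, it stands 41 mm out of the box. Two or three relays are present.
- blank0_c (a point): a blanking plug, white, 51 mm tall, 40 g, at first in socket0; this point is its centre, 25.5 mm above its underside. Foot 24 (x) x 34 (y) x 13.5 mm in the socket, a flange 30 x 40 x 3 mm on the box's top, then an upright fin 10 (x) x 28 (y) x 34.5 mm to hold (middle 8 mm above this point). Lifts straight out. Two of the three are present.
- blank1_c (a point): a blanking plug, white, 51 mm tall, 40 g, at first in socket1; this point is its centre, 25.5 mm above its underside. Foot 24 (x) x 34 (y) x 13.5 mm in the socket, a flange 30 x 40 x 3 mm on the box's top, then an upright fin 10 (x) x 28 (y) x 34.5 mm to hold (middle 8 mm above this point). Lifts straight out. Two of the three are present.
- blank2_c (a point): a blanking plug, white, 51 mm tall, 40 g, at first in socket2; this point is its centre, 25.5 mm above its underside. Foot 24 (x) x 34 (y) x 13.5 mm in the socket, a flange 30 x 40 x 3 mm on the box's top, then an upright fin 10 (x) x 28 (y) x 34.5 mm to hold (middle 8 mm above this point). Lifts straight out. Two of the three are present.
- tray: a fixed open steel tray, 110 (x) x 130 (y) x 22 mm high, walls and floor 3 mm; origin: centre of its underside.
- vial_c (a point): bystander: sample vial, 27 mm diameter, 56 mm tall, standing; its centre.
- timer_c (a point): bystander: bench timer, 62 x 62 x 19 mm; its centre.
- pen_c (a point): bystander: marker pen lying, 130 x 13 x 14 mm; its centre.
Things that resemble listed ones, but are neither listed nor needed, are in the scene too. What is shaped like the part that bears blank0_c but blue or orange is not meant.

How it is judged:
By the outcome, as a careful person would: the job done as asked, in the order asked, and still so for the second after the job is handed in, with the robot touching nothing.
Of blank0, blank1, blank2 only 2 to 2 are there at a start; the rules pass over those that are not, and their reading is None.
Of relay0, relay1, relay2 only 2 to 3 are there at a start; the rules pass over those that are not, and their reading is None.
At some moment in a run one of relay0, relay1, relay2 may be knocked a few centimetres aside while the robot is not near it.
Once in a run the grip may slacken for a moment while it holds something.
It also fails if it takes over 208 s, if anything falls off the work surface, if the arm or the gripper's body presses on something with over 40 N, if the wrist force passes 120 N, or if a joint passes its speed limit or range.

### The arm

A 6-joint arm with a two-finger parallel gripper is mounted at the origin on a cart in front of the work surface, level with it; the furniture and walls round the work are solid. World frame = base frame: x ahead of the robot, y to its left, z up, the work surface at z = 0. Lengths are in m, angles in rad, forces in N, time in s.
With the tool pointing down it reaches from about 0.35 to 0.975 m from the base axis. Payload 4.9 kg.
Tool frame: the origin (TCP) lies on the mounting face of the last link; the fingertips stand 173 mm ahead of it and the grasp point (between the pads) lies 155 mm ahead of it; z points along the fingers, y is the line along which they close (so a half turn about z gives the same grasp; the last joint's range is limited). The gripper opens to 85 mm and grips with 20 to 120 N. Pads are 22 mm wide; open, the fingers measure 114 mm over their backs; the gripper's body (76 mm by 85 mm) begins 54 mm behind the grasp point. The pads swing forward as they close: fully open they stand 13 mm farther back than shut.
Start: joints at [-1.28, 0.053, 1.613, -0, 1.476, -0.119], TCP at [0.249, -0.573, 0.405] pointing down, gripper open.
Joint ranges: [-3.01, 3.01], [-1.01, 2.22], [0.06, 2.58], [-1.02, 4.17], [0.09, 2.62], [-3.14, 3.14]. Speed limits (rad/s): [2.57, 2.57, 3.14, 3.14, 3.14, 3.14].

### API

Orientations are given as a rotation vector (axis times angle).
In Python, from station import monitor, eyes, finish_job gives the robot as it stands. The module is installed in compiled form; this text tells all that it offers.
- The arm moves only by the tool step_arm, never from a script. Its argument "commands" is a list of rows, each a list of 3 entries, a list of its own where there are three numbers: the opening in per cent of the stroke, from 0 (shut) to 100 (fully open), then the shift along the tool's x, y, z in mm, then the turn about the tool's z in degrees. In form: [[hand, [x, y, z], yaw], ...]. A call has 1 to 12 rows; each row is the pose to reach, as a shift and turn from the pose commanded when the call began, along the tool's axes at that moment; what a row does not reach only later rows make up. A row lasts 1/8 s, in which the tool goes at most 62.5 mm and 10.7 degrees, less where a joint would pass 70% of its speed; a pose out of reach is approached as far as the arm can. A call with a gripper value outside its range is refused whole. The fingers move at their own pace and stop on an object; "squeeze" is the grip in N (left out, the last holds). Time passes only in rows, so rows that repeat a pose let the fingers close. It gives the time, the measured TCP pose, the force, the opening and the grip force at its end, in the units of the state.
- monitor.get_obs(): the state, without advancing time (a new reading comes with each control period).
- eyes.get_image(name): name is "scene" or "top" or "wrist"; returns the picture (400x640x3 uint8, red, green, blue); there is no depth.
- eyes.camera_info(name): a dict with "camera_matrix" (3x3 intrinsics, pixels), "k1" (the pictures are not rectified: a ray, as slopes to the right and down, at radius r is drawn at 1 + k1 r^2 times it, then the intrinsics apply), "extrinsics" (4x4, takes a point from camera to world coordinates). Camera axes: x right, y down, z forward; pixel columns grow to the right and rows downward; lengths in m; the calibration is good to about 2 mm. A picture is of the moment at which its call begins: read the wrist's pose just before it. camera_info takes no time and is no camera call; for the wrist camera it gives the pose at the moment of the call.
- finish_job(): hands the job in; it is judged then, once.
The state is a dict: "t": time; "q": joint angles; "dq": joint speeds; "effort": joint torques, N m; "tool_pos": TCP position; "tool_rot": TCP orientation; "contact_force": force on the tool from outside, world axes, zero at the start; "wrist_torque": the same for the moment, N m; "opening": finger opening in m; "grip_force": force on a finger pad.
Only numpy, scipy, OpenCV 4.12 (cv2) and the standard library are available. Lean on these libraries where they do the work, as an engineer would, in place of code of your own. Each camera call takes 0.05 s, during which the arm holds its last target. There are 200 camera calls.

## Working session

There is one attempt and no reset: what is moved stays moved. The work goes in short steps, Python scripts to look and compute and a tool call to move; the robot and the scene stay as the last step left them, time stands still between calls to the robot, and variables do not carry over. Pictures are saved under pics/ and viewed, at most 14 in all, crops included, and the job is handed in when it is done.

Besides the shell and the picture viewer there is one more tool, called after "Request:" as name([rows], argument=value, ...), one row to a line, values as JSON. step_arm: Moves the arm, as the interface text tells. Its arguments: {"type":"object","properties":{"commands":{"type":"array"},"squeeze":{"type":"number"}},"required":["commands"]}

```bash
mkdir -p pics
cat > h.py <<'E'
import numpy as np, cv2
from station import monitor, eyes, finish_job
from scipy.spatial.transform import Rotation as R
def snap(name,fn):
    im=eyes.get_image(name); cv2.imwrite('pics/'+fn,im[:,:,::-1]); return im
def ray(info,u,v):
    K=np.array(info['camera_matrix']);k1=info['k1'];T=np.array(info['extrinsics'])
    d=np.array([(u-K[0,2])/K[0,0],(v-K[1,2])/K[1,1]]);s=d.copy()
    for _ in range(30): s=d/(1+k1*(s@s))
    return T[:3,3],T[:3,:3]@np.array([s[0],s[1],1])
def at_z(info,u,v,z):
    o,d=ray(info,u,v);return o+d*(z-o[2])/d[2]
def proj(info,p):
    K=np.array(info['camera_matrix']);k1=info['k1'];T=np.array(info['extrinsics'])
    c=T[:3,:3].T@(np.array(p)-T[:3,3]);s=c[:2]/c[2];s=s*(1+k1*(s@s))
    return K[:2,:2]@s+K[:2,2]
E
python3 - <<'E'
from h import *
o=monitor.get_obs();print({k:np.round(v,3).tolist() for k,v in o.items()})
snap('top','top0.png');snap('scene','scene0.png')
for n in('top','scene'):
  i=eyes.camera_info(n);print(n,np.round(i['camera_matrix'],1).tolist(),i['k1'],np.round(i['extrinsics'],3).tolist())
E
```

```text
{'t': 0.0, 'q': [-1.28, 0.053, 1.614, 0.0, 1.476, -0.119], 'dq': [-0.001, -0.001, 0.001, -0.001, 0.001, 0.0], 'effort': [0.002, -39.369, -37.017, -0.0, 0.007, 0.0], 'tool_pos': [0.249, -0.573, 0.403], 'tool_rot': [-3.074, -0.639, 0.0], 'contact_force': [0.2, -0.181, -0.041], 'wrist_torque': [0.027, 0.03, 0.006], 'grip_force': 0.0, 'opening': 0.086}
top [[373.5, 0.0, 317.9], [0.0, 373.5, 200.6], [0.0, 0.0, 1.0]] -0.03393515317430666 [[0.026, -0.995, 0.096, 0.427], [-1.0, -0.025, 0.015, -0.045], [-0.013, -0.096, -0.995, 1.425], [0.0, 0.0, 0.0, 1.0]]
scene [[441.4, 0.0, 321.5], [0.0, 441.4, 189.2], [0.0, 0.0, 1.0]] 0.04195965445540667 [[0.765, -0.284, 0.577, -0.191], [-0.643, -0.312, 0.699, -0.919], [-0.019, -0.907, -0.422, 0.627], [0.0, 0.0, 0.0, 1.0]]
```

View pics/top0.png

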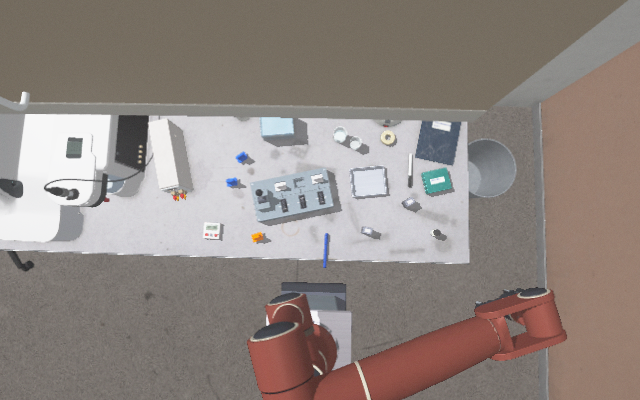

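View pics/scene0.png

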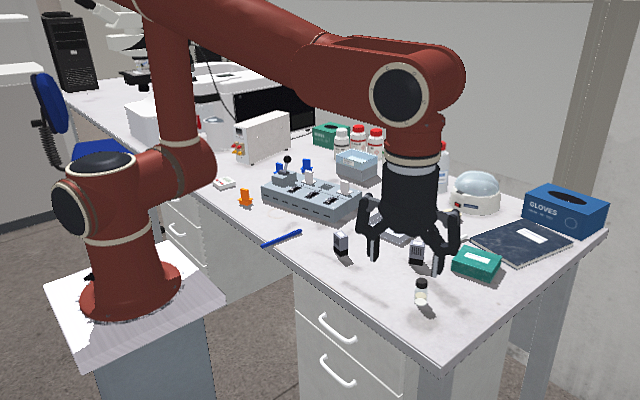

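The top view shows the controller around (292,195), the tray at (369,182), two relays near (368,232) and (409,204), the vial at (437,234), the timer at (212,231) and the pen at (326,250). I'll zoom in for a closer look.

Run:
```python
import cv2
a=cv2.imread('pics/top0.png')[160:260,245:445];cv2.imwrite('pics/c0.png',cv2.resize(a,(800,400),interpolation=cv2.INTER_CUBIC))
```

```text
(no output)
```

View pics/c0.png

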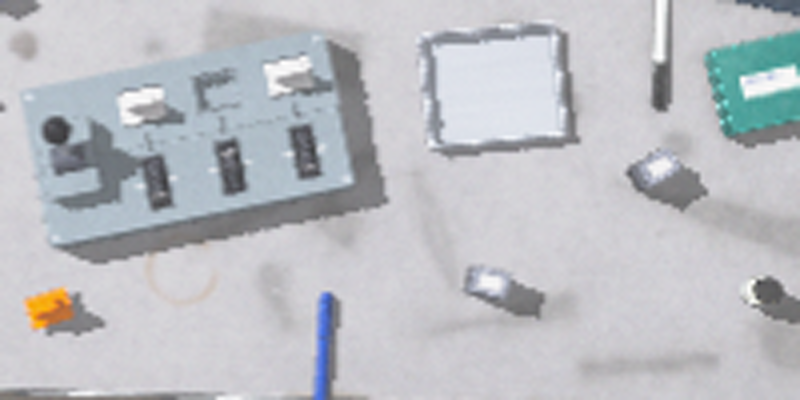

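The crop shows blanks in socket0 and socket2 with socket1 empty, and two relays with tops at crop (488,283) and (658,168). Next I'll compute poses.

Run:
```python
from h import *
i=eyes.camera_info('top')
f=lambda u,v,z:at_z(i,245+(u+.5)/4-.5,160+(v+.5)/4-.5,z)
C=[f(22,92,.046),f(320,33,.046),f(357,187,.046),f(52,245,.046)]
W=np.array(C)[:,:2];L=np.array([[75,145],[75,-145],[-75,-145],[-75,145]])/1e3
A=W-W.mean(0);th=np.arctan2((L[:,0]*A[:,1]-L[:,1]*A[:,0]).sum(),(L*A).sum())
Rm=np.array([[np.cos(th),-np.sin(th)],[np.sin(th),np.cos(th)]]);c=W.mean(0)
print('ctrl',c,np.degrees(th),'res',(W-(c+L@Rm.T))*1e3)
for k,p in dict(s0=(37.5,35),s1=(37.5,-35),s2=(37.5,-105),w0=(-35,35),w1=(-35,-35),lev=(0,108)).items(): print(k,c+Rm@np.array(p)/1e3)
print('tip',f(56,130,.046+.022+.044),'tray',np.mean([f(u,v,.022) for u,v in[(422,35),(560,25),(578,142),(432,152)]],0))
print('r',f(488,283,.055),f(658,168,.055),'vial',f(765,290,.056),'blanks fin',f(147,103,.09),f(292,70,.09))
print(eyes.camera_info('wrist'))
```

```text
ctrl [0.58067887 0.07440832] 12.802827054048823 res [[-0.73959454 -1.4815777 ]
 [-2.65610568  4.15089643]
 [ 0.01018275 -0.33958643]
 [ 3.38551747 -2.32973231]]
s0 [0.60949068 0.11684804]
s1 [0.62500244 0.04858835]
s2 [ 0.64051421 -0.01967134]
w0 [0.53879314 0.10078229]
w1 [0.55430491 0.0325226 ]
lev [0.55674644 0.17972327]
tip [0.57835069 0.18592823 0.112     ] tray [ 0.63877018 -0.21607698  0.022     ]
r [ 0.45396126 -0.20524236  0.055     ] [ 0.56335094 -0.36017265  0.055     ] vial [ 0.4537796  -0.45812147  0.056     ] blanks fin [0.60741664 0.10839436 0.09      ] [ 0.64063592 -0.02171397  0.09      ]
{'camera_matrix': array([[317.51008804,   0.        , 313.66515408],
       [  0.        , 317.51008804, 200.49720539],
       [  0.        ,   0.        ,   1.        ]]), 'k1': 0.012918599819340513, 'extrinsics': array([[ 0.39854562, -0.86882295, -0.29378236,  0.32541444],
       [-0.91714416, -0.37853064, -0.12474432, -0.53967822],
       [-0.0028249 ,  0.31915707, -0.94769762,  0.37209688],
       [ 0.        ,  0.        ,  0.        ,  1.        ]])}
```

Request:
step_arm([
  [0,[591,-456,63],10.7],
  [0,[591,-456,63],10.7],
  [0,[591,-456,63],10.7],
  [0,[591,-456,63],10.7],
  [0,[591,-456,63],10.7],
  [0,[591,-456,63],10.7],
  [0,[591,-456,63],10.7],
  [0,[591,-456,63],10.7],
  [0,[591,-456,63],10.7],
  [0,[591,-456,63],10.7],
  [0,[591,-456,63],10.7],
  [0,[591,-456,63],10.7],
])

```text
t: 1.6
tool_pos: [0.6099, 0.0826, 0.3411]
tool_rot: [3.122, 0.35, -0.001]
contact_force: [0.3, -1.2, 0.6]
opening: -0.0002
grip_force: 0.0
```

Request:
step_arm([
  [0,[0,0,0],0],
  [0,[0,0,0],0],
  [0,[0,0,0],0],
  [0,[0,0,0],0],
])

```text
t: 2.1
tool_pos: [0.6091, 0.0793, 0.342]
tool_rot: [3.122, 0.347, 0.001]
contact_force: [0.8, 0.3, 0.2]
opening: -0.0002
grip_force: 0.0
```

Run:
```python
from h import *
o=monitor.get_obs();print(o['t'],o['tool_pos'],o['tool_rot'])
i=eyes.camera_info('wrist');snap('wrist','w0.png');np.save('w0.npy',i,allow_pickle=True)
```

```text
2.1 [0.60912055 0.07930854 0.34203024] [3.12230560e+00 3.46811299e-01 6.62364380e-04]
```

View pics/w0.png

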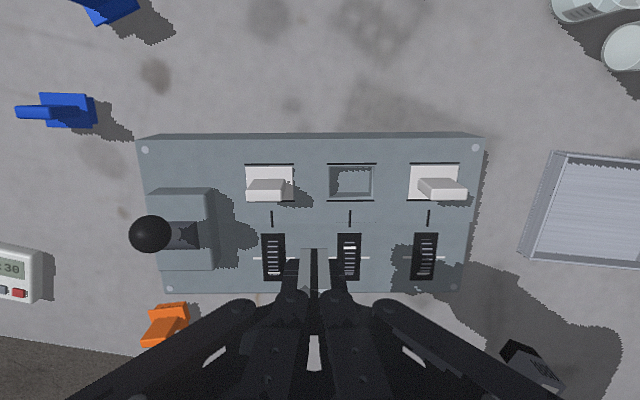

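The wrist view shows flanges at (269,182) and (433,182), the free socket at (351,181), wheels at (273,257), (349,257) and (424,257), and the lever ball at (150,233). I'll fit the pose and zoom on the wheels.

Run:
```python
from h import *
from scipy.optimize import least_squares
i=np.load('w0.npy',allow_pickle=True).item()
F=[((269,182),(37.5,35,48)),((351.5,181.5),(37.5,-35,46)),((433.5,182),(37.5,-105,48)),((273,257),(-35,35,46)),((349,257),(-35,-35,46)),((424.5,257),(-35,-105,46)),((136.5,137),(75,145,46)),((486,137),(75,-145,46))]
def w(p,l): c,s=np.cos(p[2]),np.sin(p[2]);x,y,z=np.array(l)/1e3;return np.array([p[0]+c*x-s*y,p[1]+s*x+c*y,z])
r=least_squares(lambda p:np.concatenate([proj(i,w(p,l))-q for q,l in F]),[.58,.074,.22]);print(r.x,np.degrees(r.x[2]),np.round(r.fun,1).reshape(-1,2).tolist())
np.save('ctrl.npy',r.x)
print('ball pix if on',proj(i,w(r.x,(24,108,112))),'off',proj(i,w(r.x,(-24,108,112))))
im=cv2.imread('pics/w0.png')[225:290,255:445];cv2.imwrite('pics/c1.png',cv2.resize(im,None,fx=4.2,fy=4.2,interpolation=cv2.INTER_CUBIC))
for k,l in dict(w0=(-35,35,55),w1=(-35,-35,55),w2=(-35,-105,55)).items():print(k,proj(i,w(r.x,l)))
```

```text
[0.58307334 0.07634733 0.22184782] 12.710943636110219 [[1.0, 0.3], [0.0, 0.1], [0.3, 0.2], [0.7, -0.4], [-0.4, -0.4], [-0.8, -0.3], [-2.4, 0.4], [1.5, 0.3]]
ball pix if on [150.45114736 226.55754842] off [161.24309982 287.64503358]
w0 [272.50848432 261.47943666]
w1 [349.64985363 261.47568701]
w2 [426.98829266 261.56480961]
```

View pics/c1.png

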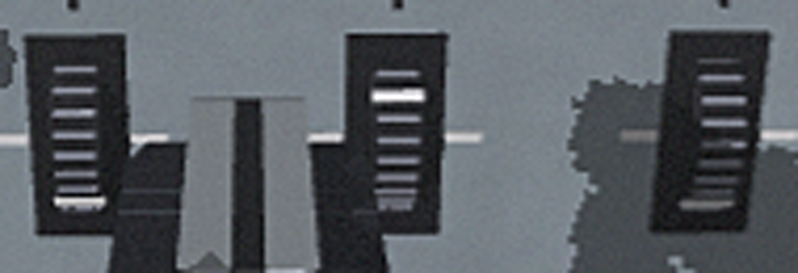

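Request:
step_arm([
  [0,[44,-111,0],0],
  [0,[44,-111,0],0],
  [0,[44,-111,40],0],
  [0,[44,-111,78],0],
  [0,[44,-111,78],0],
  [0,[20,-111,78],0],
  [0,[0,-111,78],0],
  [0,[-14,-111,78],0],
  [0,[-24,-111,78],0],
  [0,[-27,-111,78],0],
  [0,[-27,-111,78],0],
  [0,[-27,-111,78],0],
])

```text
t: 3.65
tool_pos: [0.5588, 0.1828, 0.2638]
tool_rot: [-3.122, -0.35, -0.0]
contact_force: [1.4, 0.1, 2.4]
opening: -0.0002
grip_force: 1.0
```

Run:
```python
from h import *
o=monitor.get_obs();p=np.load('ctrl.npy');print(o['t'],o['tool_pos'],o['contact_force'],o['q'])
d=o['tool_pos'][:2]-p[:2];c,s=np.cos(p[2]),np.sin(p[2]);print('box',c*d[0]+s*d[1],-s*d[0]+c*d[1])
a=snap('wrist','w1.png');
i=np.load('w0.npy',allow_pickle=True).item()
W=lambda x,y,z:np.array([p[0]+c*x-s*y,p[1]+s*x+c*y,z])
for n,y,row in((0,.035,273.1),(1,-.035,247.6),(2,-.105,273.5)):
  g=np.linspace(-1.3,1.3,1301);v=np.array([proj(i,W(-.035+.024*np.sin(t),y,.031+.024*np.cos(t)))[1] for t in g]);print(n,g[abs(v-row).argmin()])
```

```text
3.65 [0.55881507 0.1827842  0.26379278] [1.43716189 0.09773878 2.42241763] [1.89579931e-01 9.31297168e-02 1.81590716e+00 2.66863171e-05
 1.23248208e+00 1.53739141e+00]
box -0.0002441841716784819 0.10916598277744632
0 -0.7040000000000001
1 0.536
2 -1.296
```

View pics/w1.png

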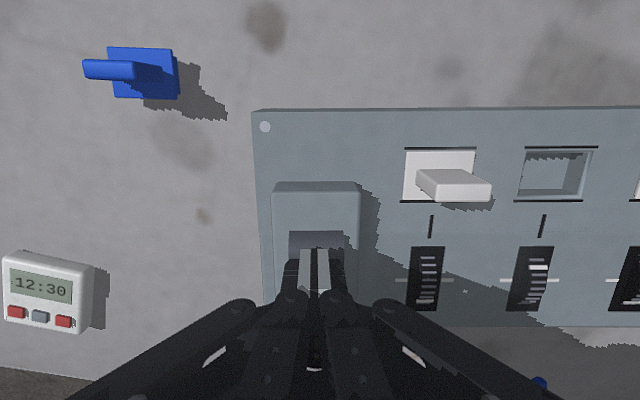

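Request:
step_arm([
  [0,[-3,0,0],0],
  [0,[-5,0,0],0],
  [0,[-5,0,0],0],
  [0,[-5,0,0],0],
])

```text
t: 4.2
tool_pos: [0.5556, 0.1822, 0.2654]
tool_rot: [-3.12, -0.349, -0.015]
contact_force: [10.4, 2.8, 0.1]
opening: -0.0001
grip_force: 4.5
```

Request:
step_arm([
  [0,[8,0,0],0],
  [0,[12,0,-40],0],
  [0,[25,0,-90],0],
  [35,[41,74,-90],-10],
  [35,[41,74,-90],-20],
  [35,[41,74,-90],-31],
  [35,[41,74,-90],-42],
  [35,[41,74,-90],-52],
  [35,[41,74,-90],-63],
  [35,[41,74,-90],-74],
  [35,[41,74,-90],-84],
  [35,[41,74,-90],-90],
])

```text
t: 5.7
tool_pos: [0.6096, 0.1186, 0.3521]
tool_rot: [-1.954, -2.456, 0.004]
contact_force: [-0.9, -0.7, -0.4]
opening: 0.0297
grip_force: 0.0
```

Request:
step_arm([
  [35,[0,0,0],0],
  [35,[0,0,0],0],
])

```text
t: 5.95
tool_pos: [0.6098, 0.1186, 0.3529]
tool_rot: [-1.961, -2.452, 0.002]
contact_force: [-0.2, -0.8, 0.4]
opening: 0.0296
grip_force: 0.0
```

```bash
cat >> h.py <<'E'
P=np.load('ctrl.npy')
def tobox(q): d=np.array(q)[:2]-P[:2];c,s=np.cos(P[2]),np.sin(P[2]);return np.array([c*d[0]+s*d[1],-s*d[0]+c*d[1]])*1e3
def tow(x,y,z): c,s=np.cos(P[2]),np.sin(P[2]);x,y=x/1e3,y/1e3;return np.array([P[0]+c*x-s*y,P[1]+s*x+c*y,z/1e3])
def stat(tgt=None):
    o=monitor.get_obs();M=R.from_rotvec(o['tool_rot']).as_matrix()
    phi=np.degrees(np.arctan2(M[1,0],M[0,0]));tb=tobox(o['tool_pos'])
    print('t',round(o['t'],2),'box',tb.round(1),'z',round(o['tool_pos'][2]*1e3,1),'phi-box',round(phi-np.degrees(P[2]),2),'F',np.round(o['contact_force'],1),'open',round(o['opening']*1e3,1),'grip',round(o['grip_force'],1),'tilt',np.degrees(np.arccos(-M[2,2])).round(2))
    if tgt is not None: print('tool shift',(M.T@(np.array(tgt)-o['tool_pos'])*1e3).round(1))
    return o
E
python3 - <<'E'
from h import *
stat(tow(37.5,35,229));i=eyes.camera_info('wrist');snap('wrist','w2.png')
print(proj(i,tow(37.5,35,83.5)),proj(i,tow(-24,108,112)),proj(i,tow(24,108,112)),proj(i,tow(37.5,-35,46)))
E
```

```text
t 5.95 box [35.4 35.3] z 352.9 phi-box 89.99 F [-0.2 -0.8  0.4] open 29.6 grip 0.0 tilt 0.11
tool shift [ -0.4   2.3 123.9]
[315.48718643 204.02443214] [218.86479925 110.02162538] [294.565397   110.12048203] [315.23389168 259.19242761]
```

View pics/w2.png

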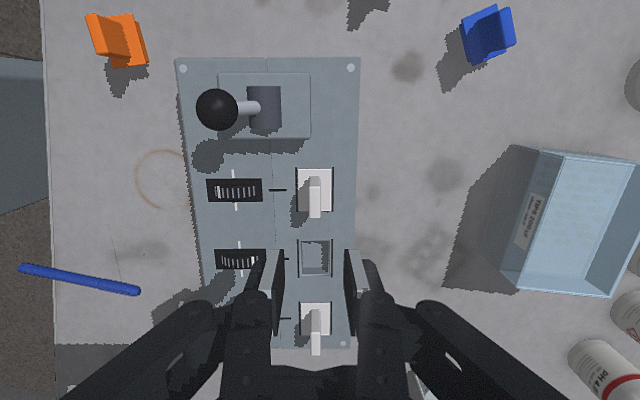

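The lever is off, with the ball at (217,110) against a predicted (219,110), and the fin lines up at (315,200). I'll grasp blank0.

Request:
step_arm([
  [35,[0,2,60],0],
  [35,[0,2,110],0],
  [35,[0,2,124],0],
  [35,[0,2,124],0],
  [0,[0,2,124],0],
  [0,[0,2,124],0],
  [0,[0,2,124],0],
  [0,[0,2,124],0],
  [0,[0,2,124],0],
  [0,[0,2,104],0],
  [0,[0,2,64],0],
  [0,[0,2,10],0],
], squeeze=50)

```text
t: 7.5
tool_pos: [0.612, 0.119, 0.3467]
tool_rot: [1.96, 2.454, 0.002]
contact_force: [0.8, 0.1, -0.0]
opening: 0.0087
grip_force: 53.2
```

Run:
```python
from h import *
o=stat(np.array([.655,-.190,.20]));print(o['q'])
```

```text
t 7.5 box [37.6 35.3] z 346.7 phi-box 90.06 F [ 0.8  0.1 -0. ] open 8.7 grip 53.2 tilt 0.11
tool shift [-310.9  -26.6  146.7]
[ 7.27462077e-02  8.97469390e-02  1.67231093e+00  2.25923383e-04
  1.37761791e+00 -1.50167837e-01]
```

Request:
step_arm([
  [0,[-303,-43,0],0],
  [0,[-303,-43,0],0],
  [0,[-303,-43,0],0],
  [0,[-303,-43,0],0],
  [0,[-303,-43,0],0],
  [0,[-303,-43,40],0],
  [0,[-303,-43,100],0],
  [0,[-303,-43,132],0],
  [0,[-303,-43,138],0],
  [0,[-303,-43,138],0],
])

```text
t: 8.75
tool_pos: [0.6382, -0.1864, 0.2085]
tool_rot: [1.958, 2.452, 0.002]
contact_force: [-0.9, -0.4, -0.1]
opening: 0.0093
grip_force: 53.1
```

Run:
```python
from h import *
o=stat(np.array([.637,-.186,.200]));print(o['tool_pos']);i=eyes.camera_info('wrist');snap('wrist','w3.png')
```

```text
t 8.75 box [  -4.1 -268.4] z 208.5 phi-box 90.07 F [-0.9 -0.4 -0.1] open 9.3 grip 53.1 tilt 0.24
tool shift [ 0.7 -1.1  8.5]
[ 0.63816051 -0.18639157  0.20848043]
```

View pics/w3.png

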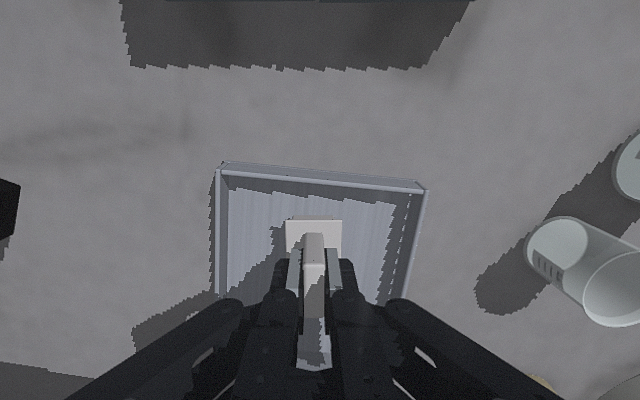

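Request:
step_arm([
  [0,[0,-1,7],0],
  [0,[0,-1,8],0],
  [0,[0,-1,8],0],
  [25,[0,-1,8],0],
  [25,[0,-1,8],0],
  [25,[0,-1,8],0],
  [25,[0,-1,-20],0],
  [35,[0,-1,-80],0],
  [35,[50,12,-100],0],
  [35,[110,30,-100],0],
  [35,[163,42,-100],0],
  [35,[163,42,-100],0],
])

```text
t: 10.3
tool_pos: [0.6416, -0.0143, 0.3053]
tool_rot: [-1.954, -2.459, -0.0]
contact_force: [1.3, -0.8, 0.0]
opening: 0.0298
grip_force: 0.0
```

Request:
step_arm([
  [35,[0,0,0],0],
  [35,[0,0,0],0],
])

```text
t: 10.55
tool_pos: [0.642, -0.019, 0.3055]
tool_rot: [-1.962, -2.453, 0.001]
contact_force: [-0.6, -0.2, -0.1]
opening: 0.0297
grip_force: 0.0
```

Run:
```python
from h import *
stat(tow(37.5,-105,229))
```

```text
t 10.55 box [  36.5 -106. ] z 305.5 phi-box 89.98 F [-0.6 -0.2 -0.1] open 29.7 grip 0.0 tilt 0.02
tool shift [ 1.   1.1 76.5]
```

Request:
step_arm([
  [35,[1,1,50],0],
  [35,[1,1,76],0],
  [35,[1,1,76],0],
  [0,[1,1,76],0],
  [0,[1,1,76],0],
  [0,[1,1,76],0],
  [0,[1,1,76],0],
  [0,[1,1,76],0],
  [0,[1,1,60],0],
  [0,[1,1,20],0],
  [0,[1,1,-35],0],
  [0,[1,1,-35],0],
])

```text
t: 12.05
tool_pos: [0.6449, -0.0165, 0.3504]
tool_rot: [1.952, 2.444, 0.014]
contact_force: [0.1, -0.2, 0.4]
opening: 0.0089
grip_force: 53.5
```

Request:
step_arm([
  [0,[-60,-14,0],0],
  [0,[-120,-28,0],0],
  [0,[-180,-42,0],0],
  [0,[-222,-52,0],0],
  [0,[-222,-52,0],0],
  [0,[-222,-52,50],0],
  [0,[-222,-52,100],0],
  [0,[-222,-52,130],0],
  [0,[-222,-52,130],0],
  [0,[-222,-52,130],0],
])

```text
t: 13.3
tool_pos: [0.642, -0.2442, 0.2128]
tool_rot: [1.958, 2.453, 0.001]
contact_force: [-0.4, -0.0, 0.2]
opening: 0.0089
grip_force: 55.3
```

Run:
```python
from h import *
o=stat(np.array([.641,-.246,.2]))
```

```text
t 13.3 box [ -13.  -325.6] z 212.8 phi-box 90.11 F [-0.4 -0.   0.2] open 8.9 grip 55.3 tilt 0.18
tool shift [-1.5 -1.4 12.8]
```

Request:
step_arm([
  [0,[-1,-1,10],0],
  [0,[-1,-1,12],0],
  [0,[-1,-1,12],0],
  [25,[-1,-1,12],0],
  [25,[-1,-1,12],0],
  [25,[-1,-1,12],0],
  [25,[-1,-1,-20],0],
  [60,[-1,-1,-80],0],
  [60,[-40,-50,-120],0],
  [60,[-80,-90,-160],0],
  [60,[-109,-127,-188],0],
  [60,[-109,-127,-188],0],
])

```text
t: 14.8
tool_pos: [0.5399, -0.3816, 0.4025]
tool_rot: [1.961, 2.447, -0.001]
contact_force: [-0.4, 0.8, 1.2]
opening: 0.0514
grip_force: 0.0
```

Request:
step_arm([
  [60,[0,0,0],0],
  [60,[0,0,0],0],
  [60,[0,0,0],0],
])

```text
t: 15.18
tool_pos: [0.542, -0.3777, 0.3969]
tool_rot: [-1.956, -2.454, -0.0]
contact_force: [0.8, 0.2, 0.4]
opening: 0.0514
grip_force: 0.0
```

Run:
```python
from h import *
o=stat();print(o['tool_pos']);i=eyes.camera_info('wrist');snap('wrist','w4.png');np.save('w4.npy',i,allow_pickle=True)
```

```text
t 15.18 box [-140.  -433.9] z 396.9 phi-box 90.17 F [0.8 0.2 0.4] open 51.4 grip 0.0 tilt 0.16
[ 0.54196581 -0.37774869  0.39688199]
```

View pics/w4.png

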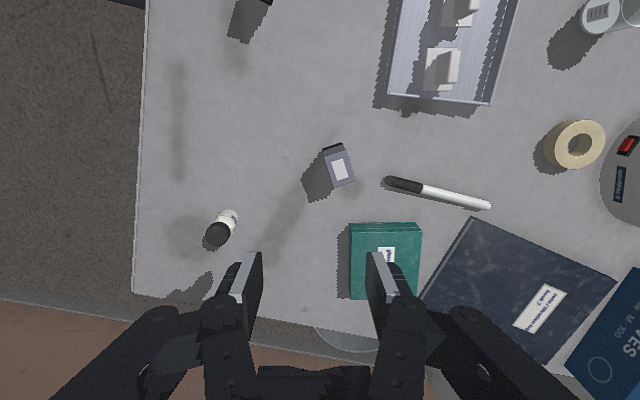

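Both blanks stand in the tray, at (440,65) and (462,10). Relay B's top is near (340,168). I'll get its corners numerically.

Run:
```python
from h import *
i=np.load('w4.npy',allow_pickle=True).item()
im=cv2.imread('pics/w4.png')
print('bg',im[150,300],im[140,350])
for r in range(138,200,2): print(r,' '.join('%3d%+03d'%(im[r,c].mean(),int(im[r,c,0])-int(im[r,c,2])) for c in range(314,362,2)))
```

```text
bg [151 144 144] [158 152 154]
138 146+02 144+03 148+02 147+04 147+03 141+02 142+03 136-01 136+02 139+01 143+03 145+04 150+05 148+05 149+02 154+03 150+06 151+04 154+06 148+04 151+03 152+02 150+01 152+04
140 142+02 145+04 145+01 146+01 146+01 141+01 138+02 137+02 134+02 142+02 144+01 148+04 146+02 151+02 147+02 154+00 153+05 150+00 154+04 150+01 153+02 147+04 149+02 151+06
142 145+02 146+05 147+01 142+03 142+01 140+01 136+03 137+02 141+02 143+04 149+04 154+03 163+05  87+03 154+02 155+03 151+05 152+05 153+03 153+03 156+04 151+04 150+03 151+05
144 147+02 149+01 142+01 138+00 137+02 137+01 136-02 138+05 148+00 162+04  96+00  23+02  30+00  34+00  43+04 154+04 149+02 149+03 154+03 150+06 151+03 153+03 152+03 154+05
146 145+02 146+03 141+02 136+00 135+03 141+03 152+03  90-02  27+00  31+03  28+00  65+04  99+12  94+06  85+09 152+03 148+02 148+01 150+03 154+04 149+05 149+02 151+02 152+01
148 147+01 143-01 140+03 138+01  83+00  21+03  29+03  33-01  64+03  99+10  96+14  92+13  91+11  90+11  88+11  91+12 150+02 149+03 151+02 153+02 148+02 154+05 151+05 152+05
150 144+02 140+02 135+01 136+00  49-0
[... 3562 characters left out ...]
26+03 133+02
192  85+00  86+03  88+01  88+03  86+00  86+01  88+02  82+02  71+01 147-01 146+03 141+04 141+02 137-03 133+05 134+00 126+01 130+00 130+00 132+01 126+02 126+01 128-03 134+03
194  83+00  83+02  87+02  89+05  88+01  88+03  82+01  80+02 145+02 146+03 143+03 141+00 143+00 138+04 136+02 131+00 132+02 129+01 133+01 130+01 130+01 129+00 131+02 141+01
196  84+03  81+01  87+02  87+03  91+01  85+01  76+00 155+01 149+04 146+04 144+03 144+03 147+03 141-01 139+06 133+00 129+01 129+02 127+02 129+07 134+00 130+03 139+02 145+03
198  86+01  87+00  81+02  79+02  77+00 164+00  65+01 152+01 147+03 143+01 147+02 148+00 145+02 142+02 143+03 136+03 137+04 132+02 134+02 134+03 132+02 136+03 141+02 147+03
```

```bash
cat >> h.py <<'E'
def relay(im,i,u,v,r=32):
    im=cv2.GaussianBlur(im,(3,3),0).astype(int);m=((im[...,0]-im[...,2]>=8)&(im.mean(2)>104)&(im.mean(2)<150)|(im.mean(2)>172)).astype(np.uint8)
    w=np.zeros_like(m);w[max(0,v-r):v+r,max(0,u-r):u+r]=1;m=cv2.morphologyEx(m*w,cv2.MORPH_OPEN,np.ones((3,3)))
    c=max(cv2.findContours(m,cv2.RETR_EXTERNAL,cv2.CHAIN_APPROX_NONE)[0],key=cv2.contourArea)[:,0]
    p=np.array([at_z(i,*q,.055)[:2] for q in c.astype(float)])*1e3
    (x,y),(a,b),t=cv2.minAreaRect(p.astype(np.float32))
    if a<b: t+=90
    t=(t+90)%180-90
    return np.array([x,y]),sorted((a,b)),t   # t: direction of long side, deg
E
python3 - <<'E'
from h import *
i=np.load('w4.npy',allow_pickle=True).item()
c,s,t=relay(cv2.imread('pics/w4.png'),i,340,168);print(c,s,'long dir',t)
stat([c[0]/1e3,c[1]/1e3,.190])
i=eyes.camera_info('top');im=snap('top','t1.png')[:,:,::-1];print(relay(np.ascontiguousarray(im),i,367,231,8),relay(np.ascontiguousarray(im),i,409,203,8))
E
```

```text
[ 565.10791016 -359.41973877] [23.16752815246582, 33.39280319213867] long dir -59.011518478393555
t 15.22 box [-140.1 -434.1] z 397.2 phi-box 90.16 F [-0.4  0.8  0.6] open 51.5 grip 0.0 tilt 0.13
tool shift [ 12.4  27.  207.2]
(array([ 464.45532227, -204.75027466]), [32.84868621826172, 55.02213668823242], -88.56920576095581) (array([ 571.0390625 , -352.37197876]), [33.30759811401367, 44.39823532104492], -88.57876539230347)
```

Request:
step_arm([
  [60,[12,27,60],-10],
  [60,[12,27,110],-18],
  [60,[12,27,110],-18],
  [60,[12,27,160],-18],
  [60,[12,27,195],-18],
  [60,[12,27,202],-18],
  [60,[12,27,202],-18],
  [60,[12,27,202],-18],
], squeeze=60)

```text
t: 16.27
tool_pos: [0.566, -0.3621, 0.2]
tool_rot: [1.551, 2.727, -0.001]
contact_force: [-0.4, 0.7, 0.8]
opening: 0.0515
grip_force: 0.0
```

Run:
```python
from h import *
stat([.565,-.3595,.195])
```

```text
t 16.27 box [-113.1 -424. ] z 200.0 phi-box 108.03 F [-0.4  0.7  0.8] open 51.5 grip 0.0 tilt 0.28
tool shift [2.8 0.5 5. ]
```

Request:
step_arm([
  [60,[2,0,3],0],
  [60,[2,0,3],0],
  [0,[2,0,3],0],
  [0,[2,0,3],0],
  [0,[2,0,3],0],
  [0,[2,0,3],0],
  [0,[2,0,3],0],
  [0,[2,0,3],0],
  [0,[2,0,-30],0],
  [0,[2,0,-90],0],
  [0,[2,0,-140],0],
  [0,[2,0,-140],0],
])

```text
t: 17.77
tool_pos: [0.5651, -0.3604, 0.3432]
tool_rot: [1.547, 2.722, -0.003]
contact_force: [-0.1, -0.3, -1.5]
opening: 0.023
grip_force: 58.8
```

Run:
```python
from h import *
stat(tow(37.5,-35,260))
```

```text
t 17.77 box [-113.6 -422.1] z 343.2 phi-box 108.07 F [-0.1 -0.3 -1.5] open 23.0 grip 58.8 tilt 0.61
tool shift [322.  263.4  81. ]
```

Request:
step_arm([
  [0,[322,263,0],18],
  [0,[322,263,0],18],
  [0,[322,263,0],18],
  [0,[322,263,0],18],
  [0,[322,263,0],18],
  [0,[322,263,0],18],
  [0,[322,263,0],18],
  [0,[322,263,30],18],
  [0,[322,263,70],18],
  [0,[322,263,70],18],
  [0,[322,263,70],18],
  [0,[322,263,70],18],
])

```text
t: 19.27
tool_pos: [0.626, 0.0514, 0.2689]
tool_rot: [1.959, 2.452, 0.003]
contact_force: [-0.1, 0.5, -0.4]
opening: 0.0231
grip_force: 59.0
```

Run:
```python
from h import *
stat(tow(37.5,-35,245));i=eyes.camera_info('wrist');snap('wrist','w5.png')
for x,y in((24.5,-17),(50.5,-17)): print(proj(i,tow(x,y,46)))
o=monitor.get_obs();z=(o['tool_pos'][2]-.197)*1e3
for x,y in((25.5,-18),(49.5,-18)): print('foot if centred',proj(i,tow(x,y,z)),proj(i,tow(x,y,z+55)))
```

```text
t 19.27 box [ 36.3 -33.7] z 268.9 phi-box 90.05 F [-0.1  0.5 -0.4] open 23.1 grip 59.0 tilt 0.2
tool shift [-1.2  1.1 23.9]
[292.11530998 202.34866617]
[332.92610634 202.34663084]
foot if centred [291.10372784 219.05044778] [282.16778489 271.06696112]
foot if centred [333.90623277 219.0408375 ] [342.72538    271.02034406]
```

View pics/w5.png

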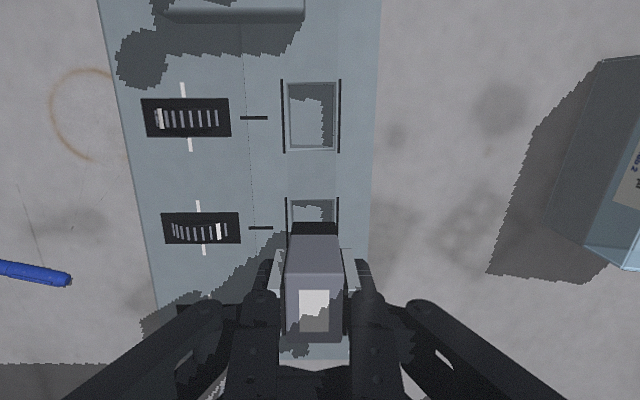

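Run:
```python
from h import *
g=cv2.imread('pics/w5.png').mean(2).astype(int)
for c in(298,312,326):print('col',c,list(zip(range(192,246,2),g[192:246:2,c])))
for r in(226,230,203):print('row',r,list(zip(range(278,350,2),g[r,278:350:2])))
print('top edge seeds');
for r in(260,290):print(r,list(zip(range(276,356,2),g[r,276:356:2])))
```

```text
col 298 [(192, np.int64(131)), (194, np.int64(132)), (196, np.int64(131)), (198, np.int64(136)), (200, np.int64(81)), (202, np.int64(79)), (204, np.int64(73)), (206, np.int64(140)), (208, np.int64(132)), (210, np.int64(130)), (212, np.int64(131)), (214, np.int64(132)), (216, np.int64(136)), (218, np.int64(130)), (220, np.int64(138)), (222, np.int64(25)), (224, np.int64(32)), (226, np.int64(35)), (228, np.int64(31)), (230, np.int64(39)), (232, np.int64(38)), (234, np.int64(58)), (236, np.int64(102)), (238, np.int64(98)), (240, np.int64(103)), (242, np.int64(98)), (244, np.int64(102))]
col 312 [(192, np.int64(130)), (194, np.int64(131)), (196, np.int64(133)), (198, np.int64(134)), (200, np.int64(85)), (202, np.int64(80)), (204, np.int64(70)), (206, np.int64(140)), (208, np.int64(131)), (210, np.int64(133)), (212, np.int64(132)), (214, np.int64(134)), (216, np.int64(133)), (218, np.int64(136)), (220, np.int64(142)), (222, np.int64(17)), (224, np.int64(40)), (226, np.int64(35)), (228, np.int64(34)), (230, np.int64(36)), (232, np.int64(41)), (234, np.int64(53)), (236, np.int64(100)), (238
[... 4059 characters left out ...]
 (292, np.int64(123)), (294, np.int64(123)), (296, np.int64(121)), (298, np.int64(136)), (300, np.int64(191)), (302, np.int64(186)), (304, np.int64(190)), (306, np.int64(188)), (308, np.int64(190)), (310, np.int64(189)), (312, np.int64(187)), (314, np.int64(192)), (316, np.int64(192)), (318, np.int64(188)), (320, np.int64(191)), (322, np.int64(186)), (324, np.int64(191)), (326, np.int64(190)), (328, np.int64(193)), (330, np.int64(125)), (332, np.int64(129)), (334, np.int64(124)), (336, np.int64(125)), (338, np.int64(125)), (340, np.int64(79)), (342, np.int64(78)), (344, np.int64(46)), (346, np.int64(52)), (348, np.int64(136)), (350, np.int64(182)), (352, np.int64(182)), (354, np.int64(191))]
```

Request:
step_arm([
  [0,[2,-1,0],0],
  [0,[2,-1,10],0],
  [0,[2,-1,20],0],
  [0,[2,-1,26],0],
  [0,[2,-1,30],0],
  [0,[2,-1,30],0],
  [0,[2,-1,30],0],
])

```text
t: 20.2
tool_pos: [0.624, 0.0534, 0.2396]
tool_rot: [-1.959, -2.454, 0.002]
contact_force: [-9.4, 0.5, 15.6]
opening: 0.0237
grip_force: 61.2
```

Run:
```python
from h import *
stat(tow(37.5,-35,229));i=eyes.camera_info('wrist');snap('wrist','w6.png');g=cv2.imread('pics/w6.png').mean(2).astype(int)
for c in(298,312,326):print('col',c,g[170:246:2,c].tolist())
for r in(200,210,220,230):print('row',r,g[r,272:356:2].tolist())
```

```text
t 20.2 box [ 34.9 -31.4] z 239.6 phi-box 90.08 F [-9.4  0.5 15.6] open 23.7 grip 61.2 tilt 0.11
tool shift [-3.6  2.6 10.6]
col 298 [137, 136, 135, 136, 130, 136, 136, 138, 131, 135, 136, 134, 132, 134, 133, 131, 134, 134, 135, 130, 133, 127, 136, 132, 132, 142, 31, 35, 37, 33, 40, 39, 61, 101, 99, 97, 103, 103]
col 312 [136, 136, 132, 135, 134, 138, 135, 135, 134, 135, 137, 131, 128, 135, 130, 133, 132, 131, 134, 135, 133, 133, 134, 133, 132, 138, 26, 40, 41, 39, 37, 30, 57, 101, 101, 101, 100, 102]
col 326 [130, 133, 132, 131, 134, 130, 132, 133, 136, 133, 133, 135, 134, 129, 135, 131, 131, 132, 133, 135, 132, 133, 132, 135, 138, 125, 26, 36, 43, 40, 34, 38, 56, 102, 97, 101, 101, 103]
row 200 [138, 135, 136, 142, 138, 137, 138, 133, 138, 134, 137, 132, 132, 131, 130, 131, 131, 136, 133, 133, 133, 135, 133, 132, 136, 129, 133, 131, 137, 135, 136, 135, 131, 133, 131, 131, 137, 142, 140, 136, 141, 141]
row 210 [135, 136, 139, 141, 137, 136, 136, 134, 134, 130, 135, 132, 132, 133, 128, 128, 130, 133, 132, 134, 133, 135, 134, 132, 136, 133, 132, 132, 134, 134, 133, 135, 133, 133, 135, 132, 138, 139, 141, 140, 141, 142]
row 220 [136, 134, 131, 135, 136, 134, 116, 28, 136, 137, 139, 139, 141, 142, 147, 145, 144, 142, 140, 137, 138, 137, 138, 131, 131, 132, 130, 125, 127, 120, 121, 118, 113, 116, 115, 134, 95, 31, 145, 143, 140, 139]
row 230 [138, 138, 136, 132, 133, 136, 148, 34, 81, 70, 36, 35, 35, 40, 40, 44, 36, 36, 43, 40, 37, 39, 37, 42, 37, 42, 32, 34, 39, 38, 45, 43, 50, 69, 94, 134, 76, 24, 140, 139, 139, 141]
```

Run:
```python
import cv2
a=cv2.imread('pics/w6.png')[130:350,215:415];cv2.imwrite('pics/c6.png',cv2.resize(a,(545,600),interpolation=cv2.INTER_CUBIC))
```

```text
(no output)
```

View pics/c6.png

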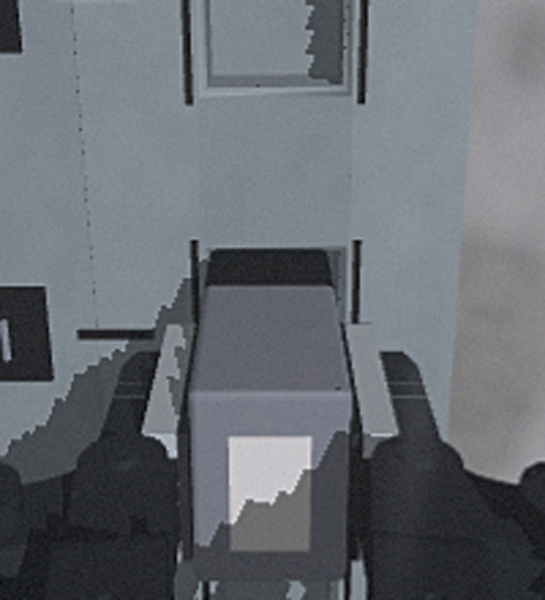

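Request:
step_arm([
  [0,[0,0,-6],0],
  [0,[0,1,-6],0],
  [0,[0,1,-6],0],
  [0,[0,1,-6],0],
])

```text
t: 20.75
tool_pos: [0.6246, 0.0536, 0.242]
tool_rot: [-1.96, -2.454, 0.001]
contact_force: [-0.0, -0.9, -0.1]
opening: 0.0234
grip_force: 59.0
```

Run:
```python
from h import *
stat()
```

```text
t 20.75 box [ 35.5 -31.3] z 242.0 phi-box 90.07 F [-0.  -0.9 -0.1] open 23.4 grip 59.0 tilt 0.06
```

Request:
step_arm([
  [0,[0,0,3],0],
  [0,[0,0,5],0],
  [0,[0,0,6],0],
  [0,[0,0,6],0],
  [0,[0,0,6],0],
])

```text
t: 21.38
tool_pos: [0.6252, 0.0536, 0.2395]
tool_rot: [-1.96, -2.455, 0.0]
contact_force: [-5.9, -0.2, 12.4]
opening: 0.0232
grip_force: 60.9
```

Run:
```python
from h import *
o=stat();print(o['wrist_torque'])
```

```text
t 21.38 box [ 36.1 -31.5] z 239.5 phi-box 90.09 F [-5.9 -0.2 12.4] open 23.2 grip 60.9 tilt 0.02
[0.08399311 1.27742649 0.1498467 ]
```

Request:
step_arm([
  [0,[0,0,-5],0],
  [0,[-2,0,-5],0],
  [0,[-2,0,-5],0],
  [0,[-2,0,-2],0],
  [0,[-2,0,0],0],
  [0,[-2,0,2],0],
  [0,[-2,0,2],0],
])

```text
t: 22.25
tool_pos: [0.6251, 0.0517, 0.2343]
tool_rot: [-1.96, -2.455, 0.001]
contact_force: [-0.4, -0.3, -0.5]
opening: 0.0234
grip_force: 59.0
```

Run:
```python
from h import *
o=stat();print(o['wrist_torque'])
```

```text
t 22.25 box [ 35.5 -33.3] z 234.3 phi-box 90.07 F [-0.4 -0.3 -0.5] open 23.4 grip 59.0 tilt 0.03
[-0.004355    0.08023231 -0.00704127]
```

Request:
step_arm([
  [0,[0,0,3],0],
  [0,[0,0,6],0],
  [0,[0,0,8],0],
  [0,[0,0,10],0],
  [0,[0,0,10],0],
  [0,[0,0,10],0],
])

```text
t: 23.0
tool_pos: [0.6253, 0.0517, 0.2259]
tool_rot: [-1.96, -2.455, 0.0]
contact_force: [-2.5, -0.4, 4.6]
opening: 0.0231
grip_force: 59.8
```

Run:
```python
from h import *
o=stat();print(o['wrist_torque'])
```

```text
t 23.0 box [ 35.8 -33.3] z 225.9 phi-box 90.07 F [-2.5 -0.4  4.6] open 23.1 grip 59.8 tilt 0.01
[ 0.00337745  0.65711315 -0.00652536]
```

Request:
step_arm([
  [0,[0,0,2],0],
  [0,[0,0,2],0],
  [0,[0,0,0],0],
  [50,[0,0,0],0],
  [50,[0,0,0],0],
  [50,[0,0,0],0],
  [50,[0,0,-30],0],
  [50,[0,0,-80],0],
  [60,[-50,-40,-134],0],
  [60,[-100,-85,-134],0],
  [60,[-150,-127,-134],0],
  [60,[-200,-170,-134],0],
])

```text
t: 24.5
tool_pos: [0.5157, -0.1575, 0.3589]
tool_rot: [1.959, 2.454, 0.0]
contact_force: [0.9, 0.1, -0.3]
opening: 0.051
grip_force: 0.0
```

Request:
step_arm([
  [60,[-63,-53,0],0],
  [60,[-63,-53,0],0],
  [60,[-63,-53,0],0],
  [60,[-63,-53,0],0],
])

```text
t: 25.0
tool_pos: [0.4793, -0.2287, 0.3582]
tool_rot: [-1.96, -2.455, -0.001]
contact_force: [0.6, -0.0, 0.2]
opening: 0.0516
grip_force: 0.0
```

Run:
```python
from h import *
o=stat();print(o['tool_pos']);i=eyes.camera_info('wrist');im=np.ascontiguousarray(snap('wrist','w7.png')[:,:,::-1])
q=proj(i,[.454,-.205,.055]);print(q)
c,s,t=relay(im,i,int(q[0]),int(q[1]),50);print(c,s,t,proj(i,[c[0]/1e3,c[1]/1e3,.055]));stat([c[0]/1e3,c[1]/1e3,.195])
```

```text
t 25.0 box [-168.4 -274.8] z 358.2 phi-box 90.1 F [ 0.6 -0.   0.2] open 51.6 grip 0.0 tilt 0.03
[ 0.47926242 -0.22873807  0.35823256]
[289.9056408  159.48498822]
[ 455.6366272  -203.60290527] [23.58854866027832, 37.21279525756836] 79.18885040283203 [292.08351419 158.34119303]
t 25.05 box [-168.2 -274.5] z 358.3 phi-box 90.14 F [-0.6 -0.  -0.2] open 50.9 grip 0.0 tilt 0.03
tool shift [ 29.5 -17.7 163.3]
```

View pics/w7.png

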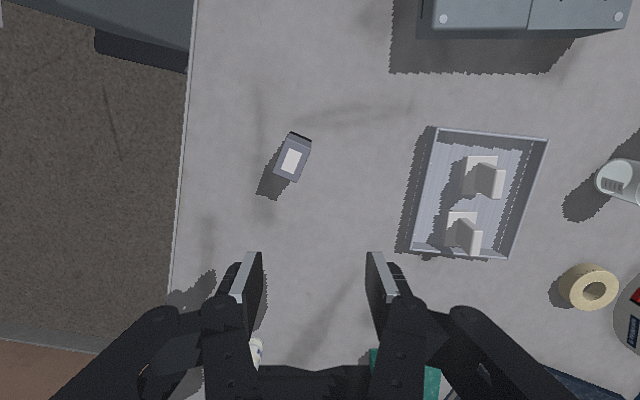

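Run:
```python
from h import *
im=cv2.imread('pics/w7.png');i=eyes.camera_info('wrist')
g=im.mean(2);m=np.zeros_like(g,np.uint8);m[135:190,265:320]=(g[135:190,265:320]>172)
m=cv2.morphologyEx(m,cv2.MORPH_OPEN,np.ones((3,3)))
c=max(cv2.findContours(m,0,cv2.CHAIN_APPROX_NONE)[0],key=cv2.contourArea)[:,0].astype(float)
print(cv2.minAreaRect(c.astype(np.float32)))
p=np.array([at_z(i,*q,.055)[:2] for q in c])*1e3;print(cv2.minAreaRect(p.astype(np.float32)))
for r in range(140,188,2): print(r,' '.join('%3d%+03d'%(im[r,c].mean(),int(im[r,c,0])-int(im[r,c,2])) for c in range(270,316,2)))
```

```text
((290.7241516113281, 160.68966674804688), (13.741456031799316, 22.654830932617188), 21.801406860351562)
((455.0338439941406, -205.76327514648438), (19.892282485961914, 11.856301307678223), 79.7877426147461)
140 141+03 142+04 143+04 144+02 145+03 144+04 149+06 129+04 124+15 122+12 137+16 128+15 100+13 105+12 104+10 104+10 109+13 111+13  94+10  37+01  19+07 136+03 139+01
142 138+00 144+01 143+04 145+04 146-01 144+04  90+03  93+11 124+14 124+12 119+16 126+14 125+14 138+16 102+10 105+09 102+12 108+11 106+11 110+13 111+16 141+02 142+04
144 141+05 143+01 144+03 146+06 146+03 150+03  56+00 123+16 121+13 117+14 121+12 121+14 123+13 118+14 125+15 141+15 104+09 104+13 106+12 105+10  98+10 145+02 146+05
146 140+04 139+05 143+01 141+06 149+03  94-02  78+04 121+15 124+13 125+11 119+15 123+17 120+13 121+16 122+13 121+14 125+15 139+17 120+17 104+11  98+12 146-01 146+06
148 141+05 142+05 144+03 149+02  92-01  84-03 107+12 121+14 121+13 116+15 171+00 112+14 119+15 126+13 123+15 123+18 124+14 122+14 120+16 133+15 118+17 148+00 145+06
150 137-01 143+03 143-01 152+03  80+03  54+01 128+13 121+15 118+15 1
[... 2366 characters left out ...]
44+03 147+00 141+04 144+05 144+02 145+03
180  77+00  79-01  82-03  84+02  86-01  84-02  83+01  85+01  85-01  79+01  94+09 118+17 124+17 115+15 147+04 145+01 142+02 143+01 144+04 143+05 145+03 146+03 145+02
182  75-02  80+04  80+01  84+03  80+03  83-02  81+03  82+04  83+02  83+06 145+03 151+01 103+03 107+08 149+00 145+02 145+02 143+03 147+03 144+04 146+04 149+04 144+01
184  79+00  78+00  79-01  81+03  88-01  85-01  85+02  88+02  83+03  71+03 152+02 151+02 150+05 152+01 149+04 143+02 147+01 143+00 144+01 146+02 145+05 143+04 149+02
186  74-01  79+04  80-01  80+02  84+02  82+02  84+00  85+02 152+03 151+01 148+03 149+03 147+04 150+03 149+04 146+04 146+06 143+04 144+04 145+00 146+05 147+02 148+03
```

Request:
step_arm([
  [60,[28,-19,40],10],
  [60,[28,-19,80],20],
  [60,[28,-19,80],23.3],
  [60,[28,-19,120],23.3],
  [60,[28,-19,155],23.3],
  [60,[28,-19,165],23.3],
  [60,[28,-19,165],23.3],
  [60,[28,-19,165],23.3],
])

```text
t: 26.05
tool_pos: [0.4552, -0.2064, 0.1951]
tool_rot: [2.413, 2.007, 0.001]
contact_force: [0.7, 0.0, 0.3]
opening: 0.051
grip_force: 0.0
```

Run:
```python
from h import *
stat([.455,-.2055,.195])
```

```text
t 26.05 box [-187.  -247.7] z 195.1 phi-box 66.8 F [0.7 0.  0.3] open 51.0 grip 0.0 tilt 0.17
tool shift [ 0.9 -0.4  0.1]
```

Request:
step_arm([
  [60,[0,0,0],0],
  [0,[0,0,0],0],
  [0,[0,0,0],0],
  [0,[0,0,0],0],
  [0,[0,0,0],0],
  [0,[0,0,0],0],
  [0,[0,0,-30],0],
  [0,[0,0,-90],0],
  [0,[0,0,-140],0],
  [0,[0,0,-140],0],
  [0,[0,0,-140],0],
])

```text
t: 27.42
tool_pos: [0.4538, -0.2059, 0.332]
tool_rot: [-2.414, -2.007, 0.001]
contact_force: [-0.1, 0.5, -0.8]
opening: 0.0233
grip_force: 58.9
```

Run:
```python
from h import *
stat(tow(35.7,36,330))
```

```text
t 27.43 box [-188.2 -246.9] z 332.0 phi-box 66.77 F [-0.1  0.5 -0.8] open 23.3 grip 58.9 tilt 0.13
tool shift [348.3  94.1   2.1]
```

Request:
step_arm([
  [0,[348,94,0],-10],
  [0,[348,94,0],-20],
  [0,[348,94,0],-23.3],
  [0,[348,94,0],-23.3],
  [0,[348,94,0],-23.3],
  [0,[348,94,0],-23.3],
  [0,[348,94,30],-23.3],
  [0,[348,94,60],-23.3],
  [0,[348,94,64],-23.3],
  [0,[348,94,64],-23.3],
  [0,[348,94,64],-23.3],
])

```text
t: 28.8
tool_pos: [0.6107, 0.1186, 0.2707]
tool_rot: [1.96, 2.453, 0.002]
contact_force: [0.2, 0.4, -0.8]
opening: 0.0238
grip_force: 59.1
```

Run:
```python
from h import *
stat(tow(35.7,36,245));i=eyes.camera_info('wrist');snap('wrist','w8.png')
o=monitor.get_obs();z=(o['tool_pos'][2]-.1942)*1e3
for x,y in((24.5,53),(50.5,53)): print('mouth',proj(i,tow(x,y,46)))
for x,y in((25.5,52),(49.5,52)): print('foot if centred',proj(i,tow(x,y,z)),proj(i,tow(x,y,z+55)))
g=cv2.imread('pics/w8.png').mean(2).astype(int)
for c in(298,312,326):print('col',c,'from 180',g[180:246:2,c].tolist())
for r in(196,200,204,208,226,230):print('row',r,'from 276',g[r,276:352:2].tolist())
```

```text
t 28.8 box [36.3 35.2] z 270.7 phi-box 90.05 F [ 0.2  0.4 -0.8] open 23.8 grip 59.1 tilt 0.11
tool shift [ 0.8 -0.6 25.7]
mouth [292.84935025 200.03178308]
mouth [333.37976055 200.04744747]
foot if centred [291.32320538 219.50444203] [282.05544421 273.00620588]
foot if centred [334.91612518 219.51589451] [344.21398496 273.0014257 ]
col 298 from 180 [138, 141, 137, 137, 140, 136, 138, 137, 141, 79, 79, 84, 153, 141, 140, 139, 134, 139, 133, 135, 23, 38, 40, 37, 41, 41, 35, 105, 103, 99, 102, 100, 102]
col 312 from 180 [137, 136, 140, 139, 138, 132, 140, 133, 145, 83, 79, 79, 151, 141, 140, 138, 137, 138, 138, 143, 31, 36, 36, 41, 44, 32, 42, 106, 101, 102, 102, 107, 104]
col 326 from 180 [132, 135, 135, 136, 136, 137, 136, 138, 146, 73, 83, 80, 74, 81, 81, 79, 84, 78, 77, 81, 35, 36, 43, 38, 36, 38, 42, 100, 107, 104, 105, 100, 104]
row 196 from 276 [140, 141, 140, 143, 124, 12, 145, 143, 143, 144, 142, 141, 141, 142, 139, 143, 144, 147, 145, 145, 144, 145, 146, 145, 144, 146, 149, 146, 143, 142, 77, 79, 138, 138, 135, 138, 138, 137]
row 200 from 276 [140, 141, 137, 137, 126, 28, 146,
[... 188 characters left out ...]
, 97, 149, 145, 153, 85, 72, 71, 145, 140, 144, 151, 151, 87, 75, 76, 80, 80, 74, 83, 71, 100, 123, 66, 84, 143, 139, 139, 138, 139, 140]
row 208 from 276 [140, 139, 141, 141, 155, 28, 143, 130, 93, 138, 136, 140, 137, 136, 137, 137, 139, 137, 140, 139, 142, 138, 75, 74, 78, 81, 81, 75, 92, 140, 63, 109, 142, 142, 136, 140, 140, 139]
row 226 from 276 [142, 143, 140, 141, 148, 49, 145, 164, 26, 42, 32, 37, 41, 38, 37, 38, 35, 43, 41, 35, 43, 42, 35, 29, 40, 38, 39, 45, 45, 42, 37, 145, 140, 139, 140, 133, 142, 138]
row 230 from 276 [64, 153, 152, 144, 147, 59, 59, 70, 32, 42, 34, 41, 38, 39, 35, 40, 41, 34, 32, 38, 34, 35, 40, 36, 36, 38, 43, 41, 39, 39, 37, 142, 139, 141, 137, 139, 137, 141]
```

Request:
step_arm([
  [0,[0,-0.8,0],0],
  [0,[0,-0.8,10],0],
  [0,[0,-0.8,20],0],
  [0,[0,-0.8,26],0],
  [0,[0,-0.8,30],0],
  [0,[0,-0.8,34],0],
  [0,[0,-0.8,34],0],
  [0,[0,-0.8,34],0],
])

```text
t: 29.85
tool_pos: [0.6096, 0.1187, 0.2356]
tool_rot: [1.96, 2.455, 0.001]
contact_force: [-0.1, 0.2, -0.8]
opening: 0.0234
grip_force: 59.1
```

Run:
```python
from h import *
stat()
```

```text
t 29.85 box [35.1 35.5] z 235.6 phi-box 90.07 F [-0.1  0.2 -0.8] open 23.4 grip 59.1 tilt 0.03
```

Going in freely; continue home.

Request:
step_arm([
  [0,[0,0,3],0],
  [0,[0,0,6],0],
  [0,[0,0,8],0],
  [0,[0,0,10],0],
  [0,[0,0,10],0],
  [0,[0,0,10],0],
])

```text
t: 30.6
tool_pos: [0.6096, 0.1187, 0.2261]
tool_rot: [1.96, 2.455, -0.0]
contact_force: [-2.9, -0.2, 5.9]
opening: 0.0232
grip_force: 59.6
```

Run:
```python
from h import *
stat()
```

```text
t 30.6 box [35.1 35.5] z 226.1 phi-box 90.07 F [-2.9 -0.2  5.9] open 23.2 grip 59.6 tilt 0.0
```

Request:
step_arm([
  [0,[0,0,2],0],
  [0,[0,0,2],0],
  [50,[0,0,0],0],
  [50,[0,0,0],0],
  [50,[0,0,0],0],
  [50,[0,0,-50],0],
  [0,[0,0,-110],0],
  [0,[0,-40,-110],10],
  [0,[0,-80,-110],20],
  [0,[0,-80,-110],30],
  [0,[0,-80,-110],40],
  [0,[0,-80,-110],50],
])

```text
t: 32.1
tool_pos: [0.5312, 0.1009, 0.335]
tool_rot: [-2.818, -1.388, 0.0]
contact_force: [0.2, -0.1, -0.2]
opening: 0.0002
grip_force: 0.0
```

Request:
step_arm([
  [0,[0,0,0],10],
  [0,[0,0,0],20],
  [0,[0,0,0],30],
  [0,[0,0,0],40],
  [0,[0,0,0],40],
  [0,[0,0,0],40],
])

```text
t: 32.85
tool_pos: [0.5314, 0.1009, 0.3352]
tool_rot: [-3.122, -0.353, 0.0]
contact_force: [0.6, -0.3, 0.7]
opening: 0.0
grip_force: 0.0
```

```bash
cat >> h.py <<'E'
def wheelrows(im,i,k):
    # angle estimate of the white line from brightness along the rim, near the wheel's centre plane
    y=(35,-35,-105)[k]; out=[]
    for t in np.arange(-1.0,1.0,.02):
        v=[]
        for dy in(-3,-1.5,0,1.5,3):
            u=proj(i,tow(-35+24*np.sin(t),y+dy,31+24*np.cos(t)));v.append(cv2.getRectSubPix(im,(1,1),(float(u[0]),float(u[1])))[0,0].astype(float).mean())
        out.append((round(t,2),int(np.mean(v))))
    return out
E
python3 - <<'E'
from h import *
stat(tow(-45.5,35,234));i=eyes.camera_info('wrist');im=snap('wrist','w9.png')
print([proj(i,tow(-35,y,55)).round() for y in(35,-35,-105)])
E
```

```text
t 32.85 box [-45.   35.4] z 335.2 phi-box 0.21 F [ 0.6 -0.3  0.7] open 0.0 grip 0.0 tilt 0.02
tool shift [ -0.5   0.4 101.2]
[array([315., 188.]), array([401., 189.]), array([487., 189.])]
```

```bash
cat >> h.py <<'E'
def marks(fn,i):
    im=cv2.imread('pics/'+fn).astype(np.float32)
    for k,y in enumerate((35,-35,-105)):
        u,v=proj(i,tow(-35,y,46)); u,v=int(u),int(v); g=im.mean(2)
        a=g[v-32:v+32,u-9:u+10]; rows=np.sort(a,1)[:,-8:].mean(1); 
        b=g[v-32:v+32,u-20:u+21]; 
        pl=g[v-32:v+32,u-17:u-11].mean(1); pr=g[v-32:v+32,u+11:u+18].mean(1)
        print(k,'row0',v-32,'wheel',rows.astype(int).tolist());print('  L',pl.astype(int).tolist());print('  R',pr.astype(int).tolist())
E
python3 - <<'E'
from h import *
i=eyes.camera_info('wrist');marks('w9.png',i)
for k,y in((0,35),(1,-35)):print([proj(i,tow(-35+24*np.sin(t),y,31+24*np.cos(t))).round(1).tolist() for t in(-.7,0,.54)],'pointer',proj(i,tow(-35,y,46)))
E
```

```text
0 row0 153 wheel [138, 138, 139, 148, 85, 37, 44, 46, 46, 46, 46, 44, 60, 155, 88, 42, 43, 59, 159, 103, 42, 47, 44, 98, 169, 73, 48, 51, 47, 104, 168, 66, 48, 47, 42, 139, 151, 40, 43, 40, 77, 144, 82, 38, 40, 133, 130, 46, 55, 224, 177, 133, 80, 117, 42, 45, 46, 48, 46, 44, 36, 87, 152, 142]
  L [136, 137, 136, 138, 119, 108, 111, 115, 117, 117, 116, 117, 116, 115, 116, 115, 116, 114, 114, 114, 115, 116, 117, 116, 122, 123, 123, 122, 122, 122, 121, 118, 134, 181, 182, 129, 119, 121, 122, 121, 129, 127, 128, 126, 129, 129, 128, 129, 130, 130, 129, 131, 131, 129, 130, 130, 130, 132, 131, 132, 130, 137, 140, 139]
  R [134, 133, 135, 140, 110, 87, 89, 89, 91, 96, 95, 97, 98, 96, 96, 97, 95, 96, 96, 96, 95, 95, 95, 95, 95, 94, 94, 92, 93, 92, 96, 95, 102, 135, 136, 94, 82, 93, 93, 95, 94, 96, 95, 97, 97, 98, 97, 98, 99, 98, 98, 99, 103, 101, 101, 102, 102, 102, 103, 102, 98, 118, 145, 140]
1 row0 153 wheel [139, 139, 142, 147, 63, 51, 55, 57, 57, 56, 54, 55, 54, 53, 153, 120, 54, 49, 80, 245, 232, 212, 49, 50, 50, 127, 162, 52, 54, 53, 51, 142, 132, 50, 50, 49, 57, 152, 86, 47, 44, 54, 
[... 1083 characters left out ...]
33, 136, 135, 134, 134, 135, 132, 135, 134, 134, 129, 132, 124, 122, 124, 122, 114, 113, 141, 156, 157, 101, 102, 102, 105, 96, 96, 95, 97, 91, 90, 86, 85, 83, 83, 76, 77, 71, 66, 69, 64, 61, 62, 62, 57, 56, 46, 117, 143, 138]
  R [134, 136, 139, 133, 54, 63, 63, 64, 65, 62, 63, 64, 64, 68, 70, 79, 77, 74, 80, 81, 85, 101, 94, 86, 94, 93, 101, 115, 104, 101, 103, 101, 132, 146, 136, 105, 113, 117, 121, 119, 120, 125, 129, 129, 130, 131, 136, 134, 139, 138, 138, 138, 138, 139, 138, 138, 137, 138, 137, 138, 138, 136, 138, 138]
[[314.7, 203.9], [314.8, 188.3], [314.8, 172.5]] pointer [314.74142276 185.24575535]
[[397.2, 204.2], [400.6, 188.5], [400.9, 172.8]] pointer [397.86072457 185.514375  ]
```

Request:
step_arm([
  [0,[2,0,60],0],
  [0,[2,0,95],0],
  [0,[2,0,102],0],
  [0,[2,0,104],0],
  [0,[2,0,104],0],
  [0,[2,0,104],0],
])

```text
t: 33.65
tool_pos: [0.5341, 0.1014, 0.2332]
tool_rot: [3.122, 0.35, 0.005]
contact_force: [0.2, -0.6, 0.3]
opening: 0.0
grip_force: 0.0
```

Request:
step_arm([
  [0,[0,0,1],0],
  [0,[0,0,2],0],
  [0,[0,0,2],0],
])

```text
t: 34.02
tool_pos: [0.5333, 0.1014, 0.2293]
tool_rot: [-3.122, -0.35, 0.0]
contact_force: [0.0, 0.3, -0.2]
opening: -0.0004
grip_force: 0.0
```

Request:
step_arm([
  [0,[0,0,1],0],
  [0,[0,0,1],0],
  [0,[0,0,1],0],
])

```text
t: 34.4
tool_pos: [0.5334, 0.1014, 0.2284]
tool_rot: [-3.122, -0.35, -0.0]
contact_force: [0.7, 0.2, 0.6]
opening: -0.0002
grip_force: 0.3
```

Near contact at the expected height; one more small step down, then stroke.

Request:
step_arm([
  [0,[0,0,0.8],0],
  [0,[0,0,0.8],0],
  [0,[0,0,0.8],0],
])

```text
t: 34.78
tool_pos: [0.5338, 0.1014, 0.2283]
tool_rot: [-3.122, -0.35, -0.002]
contact_force: [-0.5, 0.6, 5.2]
opening: -0.0002
grip_force: 2.7
```

Request:
step_arm([
  [0,[2,0,0],0],
  [0,[5,0,0],0],
  [0,[8,0,0],0],
  [0,[11,0,0],0],
  [0,[13,0,0],0],
  [0,[14,0,0],0],
  [0,[14,0,0],0],
  [0,[14,0,0],0],
])

```text
t: 35.78
tool_pos: [0.5474, 0.1046, 0.2282]
tool_rot: [-3.122, -0.35, -0.002]
contact_force: [0.8, 0.7, 4.4]
opening: -0.0
grip_force: 2.5
```

Request:
step_arm([
  [0,[0,0,-20],0],
  [0,[0,0,-70],0],
  [0,[-13,0,-104],0],
  [0,[-13,0,-104],0],
  [0,[-13,0,-104],0],
  [0,[-13,0,-104],0],
])

```text
t: 36.52
tool_pos: [0.5339, 0.1016, 0.3298]
tool_rot: [-3.122, -0.349, 0.005]
contact_force: [0.2, -0.8, -0.3]
opening: -0.0002
grip_force: 0.0
```

Run:
```python
from h import *
stat();i=eyes.camera_info('wrist');im=snap('wrist','w10.png');marks('w10.png',i)
for k,y in((0,35),(1,-35)):print([proj(i,tow(-35+24*np.sin(t),y,31+24*np.cos(t)))[1].round(1) for t in(-.7,-.3,0,.3,.54)],'pointer',proj(i,tow(-35,y,46)))
```

```text
t 36.52 box [-42.4  35.4] z 329.8 phi-box 0.06 F [ 0.2 -0.8 -0.3] open -0.2 grip 0.0 tilt 0.19
0 row0 157 wheel [139, 139, 145, 153, 36, 44, 44, 45, 45, 45, 44, 41, 154, 125, 41, 43, 41, 125, 139, 48, 47, 48, 44, 168, 134, 44, 49, 48, 42, 169, 131, 41, 42, 31, 221, 227, 236, 122, 35, 39, 127, 143, 55, 42, 37, 133, 133, 38, 36, 118, 120, 37, 120, 116, 42, 45, 46, 45, 46, 44, 39, 55, 155, 143]
  L [137, 137, 137, 142, 108, 112, 114, 112, 113, 112, 112, 116, 116, 116, 116, 115, 115, 115, 115, 117, 113, 116, 117, 118, 117, 125, 122, 122, 122, 123, 122, 119, 138, 183, 183, 129, 118, 121, 129, 130, 128, 128, 127, 127, 128, 127, 130, 128, 131, 130, 131, 129, 131, 132, 134, 132, 132, 133, 133, 131, 132, 132, 141, 140]
  R [135, 136, 138, 126, 80, 84, 86, 87, 87, 87, 88, 86, 89, 87, 89, 89, 89, 89, 88, 87, 88, 85, 86, 86, 91, 91, 88, 85, 90, 89, 91, 86, 105, 123, 122, 77, 81, 82, 83, 90, 89, 89, 89, 89, 90, 92, 90, 91, 92, 99, 98, 94, 96, 96, 97, 96, 96, 97, 96, 95, 93, 105, 146, 142]
1 row0 157 wheel [140, 141, 148, 85, 44, 51, 52, 52, 53, 54, 51, 51, 49, 91, 154, 63, 47, 47, 191, 236, 239, 
[... 1255 characters left out ...]
 158, 156, 127, 99, 103, 106, 97, 99, 97, 99, 93, 93, 88, 85, 87, 85, 77, 79, 73, 72, 69, 68, 66, 65, 63, 58, 59, 55, 43, 149, 139, 139]
  R [137, 139, 135, 55, 61, 64, 66, 64, 64, 62, 63, 64, 63, 63, 68, 77, 73, 72, 73, 77, 92, 106, 80, 86, 87, 87, 111, 116, 93, 99, 97, 108, 142, 150, 110, 104, 107, 115, 120, 117, 118, 118, 125, 123, 128, 131, 129, 137, 135, 138, 140, 139, 139, 139, 140, 138, 139, 137, 138, 137, 139, 138, 137, 136]
[np.float64(208.0), np.float64(200.3), np.float64(192.3), np.float64(183.4), np.float64(176.3)] pointer [314.97204052 189.07236502]
[np.float64(208.1), np.float64(200.4), np.float64(192.4), np.float64(183.5), np.float64(176.4)] pointer [399.56992244 189.20311519]
```

Request:
step_arm([
  [0,[12,35,0],0],
  [0,[12,70,40],0],
  [0,[12,70,90],0],
  [0,[12,70,102],0],
  [0,[12,70,102],0],
  [0,[12,70,104],0],
  [0,[12,70,104],0],
  [0,[12,70,104],0],
])

```text
t: 37.58
tool_pos: [0.5618, 0.0362, 0.2283]
tool_rot: [-3.122, -0.35, -0.002]
contact_force: [0.6, 1.0, 3.9]
opening: 0.0002
grip_force: 1.9
```

Request:
step_arm([
  [0,[-2,0,0],0],
  [0,[-5,0,0],0],
  [0,[-8,0,0],0],
  [0,[-11,0,0],0],
  [0,[-13.5,0,0],0],
  [0,[-13.5,0,0],0],
  [0,[-13.5,0,0],0],
  [0,[-13.5,0,-20],0],
  [0,[-7,0,-70],0],
  [0,[-7,20,-104],-10],
  [0,[-7,20,-104],-20],
  [0,[-7,20,-104],-30],
])

```text
t: 39.08
tool_pos: [0.559, 0.0146, 0.3329]
tool_rot: [2.921, 1.153, 0.001]
contact_force: [0.1, 0.8, -0.6]
opening: 0.0001
grip_force: 0.0
```

Request:
step_arm([
  [0,[0,0,0],-10],
  [0,[0,0,0],-20],
  [0,[0,0,0],-30],
  [0,[0,0,0],-40],
  [0,[0,0,0],-50],
  [0,[0,0,0],-60],
  [0,[0,0,0],-60],
  [0,[0,0,0],-60],
])

```text
t: 40.08
tool_pos: [0.559, 0.0149, 0.3318]
tool_rot: [1.963, 2.452, -0.0]
contact_force: [-0.4, 0.5, -0.2]
opening: -0.0002
grip_force: 0.0
```

Run:
```python
from h import *
stat();i=eyes.camera_info('wrist');im=snap('wrist','w11.png')
print([(proj(i,tow(-35,y,46)).round(1).tolist(),proj(i,tow(-35,y,55)).round(1).tolist()) for y in(35,-35)])
a=cv2.imread('pics/w11.png')[60:300,220:420];cv2.imwrite('pics/c11.png',cv2.resize(a,(500,600),interpolation=cv2.INTER_CUBIC))
```

```text
t 40.08 box [-37.  -54.6] z 331.8 phi-box 89.93 F [-0.4  0.5 -0.2] open -0.2 grip 0.0 tilt 0.01
[([314.8, 83.5], [314.8, 83.1]), ([314.8, 174.4], [314.8, 177.1])]
```

View pics/c11.png

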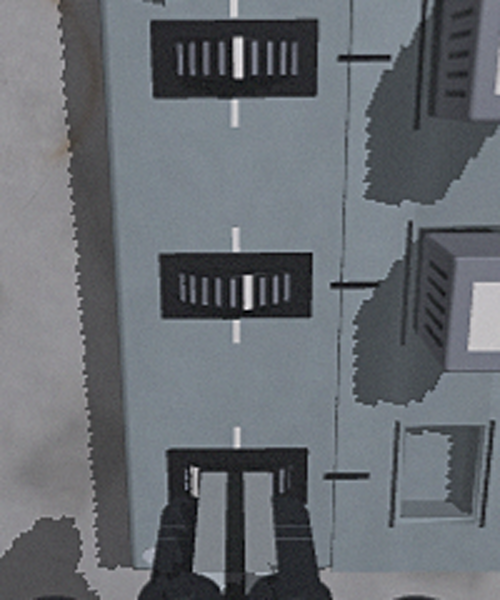

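Wheel0's line is nearly on the pointers (crop x 238 against 235). Wheel1's line is still to the rear (248 against 236), and both relays stand seated. I'll take numeric centroids.

```bash
cat >> h.py <<'E'
def mk(fn,i,offs=(0,0)):
    g=cv2.imread('pics/'+fn).mean(2)
    for k,y in((0,35),(1,-35)):
        u,v=proj(i,tow(-37,y,46));u0,v0=int(round(u)),int(round(v));s=np.linalg.norm(proj(i,tow(-37,y,55))-proj(i,tow(-27,y,55)))/10
        def cen(r0,r1,th):
            p=g[r0:r1,u0-20:u0+21].mean(0);w=np.clip(p-th,0,None);j=w.argmax();sl=slice(max(0,j-3),j+4);return u0-20+(w[sl]*np.arange(41)[sl]).sum()/w[sl].sum()
        h=int(13*s);a=int(6*s)
        P1=cen(v0-int(15*s),v0-int(12*s),150);P2=cen(v0+int(12*s),v0+int(15*s),150);m=cen(v0-int(3*s)+2,v0+int(3*s)+2,175-25)
        print(k,'pointers',P1.round(2),P2.round(2),'mark',m.round(2),'px/mm',s.round(2),'mark off mm',((m-(P1+P2)/2)/s).round(2),'colpred',u.round(1))
E
python3 - <<'E'
from h import *
i=eyes.camera_info('wrist');mk('w11.png',i)
E
```

```text
0 pointers 313.02 313.46 mark 315.09 px/mm 1.38 mark off mm 1.34 colpred 312.1
1 pointers 313.8 314.11 mark 318.79 px/mm 1.26 mark off mm 3.85 colpred 312.3
```

Request:
step_arm([
  [0,[20,3,0],10],
  [0,[20,3,0],20],
  [0,[20,3,0],30],
  [0,[20,3,0],40],
  [0,[20,3,0],50],
  [0,[20,3,0],60],
  [0,[20,3,20],70],
  [0,[20,3,50],80],
  [0,[20,3,90],90],
  [0,[20,3,102],90],
  [0,[20,3,102],90],
])

```text
t: 41.5
tool_pos: [0.5582, 0.0351, 0.2303]
tool_rot: [3.122, 0.353, 0.001]
contact_force: [0.6, 0.1, 0.1]
opening: -0.0001
grip_force: 0.0
```

Request:
step_arm([
  [0,[0,0,1],0],
  [0,[0,0,2],0],
  [0,[0,0,2],0],
  [0,[0,0,2],0],
])

```text
t: 42.0
tool_pos: [0.558, 0.0351, 0.2284]
tool_rot: [3.122, 0.35, 0.002]
contact_force: [-0.4, -1.1, 4.2]
opening: -0.0003
grip_force: 2.1
```

Request:
step_arm([
  [0,[-1,0,0],0],
  [0,[-2,0,0],0],
  [0,[-3,0,0],0],
  [0,[-4,0,0],0],
  [0,[-5,0,0],0],
  [0,[-5,0,0],0],
  [0,[-5,0,0],0],
])

```text
t: 42.88
tool_pos: [0.5531, 0.034, 0.2283]
tool_rot: [3.122, 0.35, 0.002]
contact_force: [0.6, 0.4, 5.5]
opening: -0.0001
grip_force: 2.8
```

Request:
step_arm([
  [0,[0,0,-1],0],
  [0,[0,0,-3],0],
  [0,[0,0,-30],0],
  [0,[0,-70,-30],0],
  [0,[0,-70,-30],0],
  [0,[0,-70,-2],0],
  [0,[0,-70,-2],0],
  [0,[0,-70,-2],0],
])

```text
t: 43.88
tool_pos: [0.5369, 0.1019, 0.2288]
tool_rot: [3.122, 0.349, -0.003]
contact_force: [-0.1, 0.7, -0.4]
opening: -0.0
grip_force: 0.0
```

Run:
```python
from h import *
stat()
```

```text
t 43.88 box [-39.4  35.1] z 228.8 phi-box 0.06 F [-0.1  0.7 -0.4] open -0.0 grip 0.0 tilt 0.11
```

Request:
step_arm([
  [0,[0,0,1],0],
  [0,[0,0,2],0],
  [0,[0,0,2],0],
  [0,[-1,0,2],0],
  [0,[-2,0,2],0],
  [0,[-2,0,2],0],
  [0,[-2,0,2],0],
  [0,[-2,0,0],0],
  [0,[-2,0,-30],0],
  [0,[2,40,-90],-10],
  [0,[2,90,-102],-20],
  [0,[2,90,-102],-30],
])

```text
t: 45.38
tool_pos: [0.56, 0.0122, 0.3337]
tool_rot: [2.922, 1.148, 0.004]
contact_force: [-0.3, 0.4, -0.2]
opening: 0.0001
grip_force: 0.0
```

Request:
step_arm([
  [0,[0,0,0],-10],
  [0,[0,0,0],-20],
  [0,[0,0,0],-30],
  [0,[0,0,0],-40],
  [0,[0,0,0],-50],
  [0,[0,0,0],-60],
  [0,[0,0,0],-60],
  [0,[0,0,0],-60],
])

```text
t: 46.38
tool_pos: [0.5589, 0.015, 0.3309]
tool_rot: [-1.963, -2.452, 0.001]
contact_force: [0.2, -1.0, 0.1]
opening: -0.0002
grip_force: 0.0
```

Run:
```python
from h import *
stat();i=eyes.camera_info('wrist');im=snap('wrist','w12.png');mk('w12.png',i)
```

```text
t 46.38 box [-37.1 -54.5] z 330.9 phi-box 89.93 F [ 0.2 -1.   0.1] open -0.2 grip 0.0 tilt 0.08
0 pointers 313.68 313.96 mark 313.09 px/mm 1.39 mark off mm -0.53 colpred 312.6
1 pointers 314.2 314.6 mark 315.06 px/mm 1.26 mark off mm 0.52 colpred 312.8
```

Request:
step_arm([
  [0,[40,-33,0],10],
  [0,[90,-33,0],20],
  [0,[140,-33,0],30],
  [0,[163,-33,0],40],
  [0,[163,-33,0],50],
  [0,[163,-33,0],60],
  [0,[163,-33,0],70],
  [0,[163,-33,0],80],
  [0,[163,-33,0],90],
  [0,[163,-33,40],90],
  [0,[163,-33,66],90],
  [0,[163,-33,66],90],
])

```text
t: 47.92
tool_pos: [0.4897, 0.1664, 0.263]
tool_rot: [3.122, 0.348, -0.009]
contact_force: [0.3, -0.2, 0.6]
opening: 0.0001
grip_force: 0.0
```

Run:
```python
from h import *
stat()
```

```text
t 47.92 box [-71.2 108.4] z 263.0 phi-box 0.01 F [ 0.3 -0.2  0.6] open 0.1 grip 0.0 tilt 0.33
```

Request:
step_arm([
  [0,[20,0,0],0],
  [0,[35,0,0],0],
  [0,[48,0,0],0],
  [0,[58,0,0],0],
  [0,[66,0,0],0],
  [0,[70,0,0],0],
  [0,[70,0,0],0],
  [0,[70,0,0],0],
])

```text
t: 48.92
tool_pos: [0.5576, 0.1818, 0.2649]
tool_rot: [3.121, 0.35, -0.015]
contact_force: [-10.8, -3.2, 8.0]
opening: -0.0001
grip_force: 7.4
```

Request:
step_arm([
  [0,[2,0,0],0],
  [0,[4,0,0],0],
  [0,[4,0,0],0],
])

```text
t: 49.3
tool_pos: [0.5597, 0.1824, 0.2646]
tool_rot: [3.119, 0.35, -0.03]
contact_force: [-24.2, -6.3, 16.7]
opening: -0.0
grip_force: 14.9
```

At the stop. Back off and take a final look.

Request:
step_arm([
  [0,[-10,0,0],0],
  [0,[-40,0,0],0],
  [0,[-60,0,-40],0],
  [0,[-60,0,-110],0],
  [0,[-20,110,-130],0],
  [0,[20,110,-130],0],
  [0,[20,110,-130],0],
  [0,[20,110,-130],0],
  [0,[20,110,-130],0],
])

```text
t: 50.42
tool_pos: [0.6061, 0.0809, 0.3947]
tool_rot: [-3.121, -0.351, 0.003]
contact_force: [0.1, 0.4, 0.1]
opening: -0.0003
grip_force: 0.0
```

Run:
```python
from h import *
stat();i=eyes.camera_info('wrist');a=snap('wrist','w13.png')[:,:,::-1];t=snap('top','t2.png')[:,:,::-1]
cv2.imwrite('pics/fin.png',np.vstack([cv2.resize(a,(560,350)),cv2.resize(t[160:260,205:445],(560,233),interpolation=cv2.INTER_CUBIC)]))
print('ball on',proj(i,tow(22,108,112)),'relay tops exp 87:',proj(i,tow(35.5,35,87)),proj(i,tow(35.5,-35,87)))
```

```text
t 50.42 box [23.4 -0.6] z 394.7 phi-box 0.12 F [0.1 0.4 0.1] open -0.3 grip 0.0 tilt 0.1
ball on [184.16641324 199.79141419] relay tops exp 87: [274.78205835 176.81768052] [352.96801702 177.02259369]
```

View pics/fin.png

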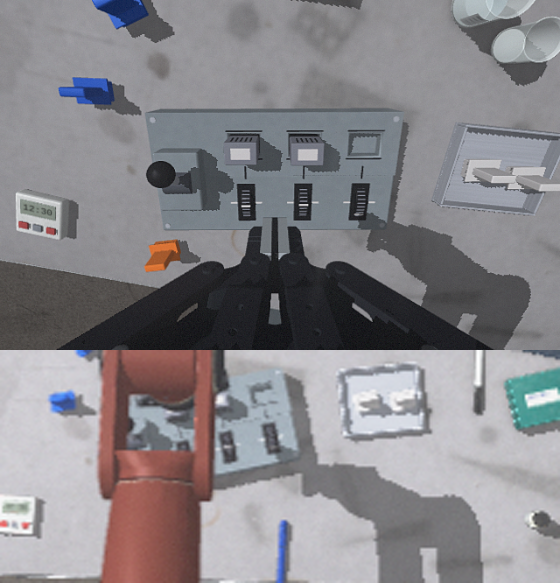

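The final view shows the lever on (ball at (183,199) full scale, as predicted). Both relays are seated, both plugs are in the tray, and the bystanders haven't moved.

```bash
python3 -c "
from station import finish_job
print(finish_job())"
```

```text
the job is handed in; nothing more can be done
None
```

The job is done and handed in at about 50 s: mains lever off, both blanking plugs stood upright in the tray, both relays seated in the left and middle sockets, their two thumbwheels within about 0.5 mm of the pointers, lever back on, and vial, timer and pen untouched.

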